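# Clamp a painted trinket box in the decorating jig

## Robot

A 6-joint arm with a two-finger parallel gripper is mounted at the origin on the work surface. World frame = base frame: x ahead of the robot, y to its left, z up, the work surface at z = 0. Lengths are in m, angles in degrees, forces in N, time in s.
With the tool pointing down it reaches from about 0.25 to 0.725 m from the base axis. Payload 9.7 kg.
Tool frame: the origin (TCP) lies between the finger pads; the fingertips stand bot.tcp_to_tips ahead of it and the grasp point (between the pads) lies 2 mm behind it (bot.tcp_to_tips is the distance from the TCP to the fingertips, in m); z points along the fingers, y is the line along which they close (so a half turn about z gives the same grasp; the last joint's range is limited). The gripper opens to 85 mm and grips with 20 to 120 N. Pads are 22 mm wide; open, the fingers measure 114 mm over their backs; the gripper's body (76 mm by 85 mm) begins 54 mm behind the grasp point. The pads swing forward as they close: fully open they stand 13 mm farther back than shut.
Start: joints at [-76.662, 4.979, 10.078, 95.1, 0, 90], TCP at [0.127, -0.535, 0.248] pointing down, gripper open.
Joint ranges: [-179.16, 179.16], [-48.56, 103.87], [-65.8, 70.77], [-126.05, 130.52], [-82.76, 87.17], [-180, 180]. Speed limits (degrees/s): [127.2, 127.2, 147.25, 180, 180, 180].

## Interface

Orientations are given as [roll, pitch, yaw] about the fixed x, y, z axes, in that order (R = Rz(yaw) Ry(pitch) Rx(roll)).
In Python, from workcell import sensors, camera, camera_params, bot gives the robot as it stands.
- The arm moves only by the tool apply_moves, never from a script. Its argument "motion" is a list of rows, each an object with "jaw": the opening, from -1 (shut) to 1 (fully open); "xyz": the shift along the tool's x, y, z in mm, a list of three; "twist": the turn about the tool's z in rad. A call has 1 to 5 rows; each row is the pose to reach, as a shift and turn from the pose commanded when the call began, along the tool's axes at that moment; what a row does not reach only later rows make up. A row lasts 1/8 s, in which the tool goes at most 62.5 mm and 10.7 degrees, less where a joint would pass 70% of its speed; a pose out of reach is approached as far as the arm can. A call with a gripper value outside its range is refused whole. The fingers move at their own pace and stop on an object; "grip_force" is the grip in N (left out, the last holds). Time passes only in rows, so rows that repeat a pose let the fingers close. It gives the time, the measured TCP pose, the force, the opening and the grip force at its end, in the units of the state.
- sensors.get_obs(): the state, without advancing time (a new reading comes with each control period).
- camera(name): name is "side" or "top" or "wrist"; returns (picture, depth): 384x512x3 uint8, red, green, blue; 384x512 float32, m along the optical axis (not along the pixel's ray), 0 where there is no reading.
- camera_params(name): a dict with "mtx" (3x3 intrinsics, pixels), "k1" (the pictures are not rectified: a ray, as slopes to the right and down, at radius r is drawn at 1 + k1 r^2 times it, then the intrinsics apply), "rvec" (rotation vector, rad) and "tvec" (3), from world to camera coordinates, as OpenCV has them. Camera axes: x right, y down, z forward; pixel columns grow to the right and rows downward; lengths in m; the calibration is good to about 2 mm. A picture is of the moment at which its call begins: read the wrist's pose just before it. camera_params takes no time and is no camera call; for the wrist camera it gives the pose at the moment of the call.
- bot.job_done(): hands the job in; it is judged then, once.
The state is a dict: "time": time; "q": joint angles; "qd": joint speeds; "joint_efforts": joint torques, N m; "ee_pos": TCP position; "tcp_rot": TCP orientation; "wrist_force": force on the tool from outside, world axes, zero at the start; "torque": the same for the moment, N m; "opening": finger opening in m; "grasp_force": force on a finger pad.
Only numpy, scipy, OpenCV 4.12 (cv2) and the standard library are available. Lean on these libraries where they do the work, as an engineer would, in place of code of your own. Each camera call takes 0.05 s, during which the arm holds its last target. There are 200 camera calls.

## Task

On the plywood jig, free the sliding stop by turning its clamp knob, then move the stop along the board until it has pushed the trinket box flat against the fixed fence, square and with no gap on either side. Then turn the knob back to lock the stop there, its grip bar across the board's length as at the start, and let go. The paint on the box is still wet, so only the jig may touch it, not the robot; leave the other things on the table where they are.

Things in the scene. Friction and masses are not known exactly. Their poses are not given: they have to be found in the camera images.
- jig: Fixed plywood board 200 mm (x) by 330 mm (y, -155 to +175), 18 mm thick; origin on its underside at table level, on its middle line. Box and stop travel along its y. A dark wooden fence (20 mm thick, top 60 mm above the table) is fixed across the -y end, inner face at y = -120 mm. Aluminium strips 8 mm wide, 7 mm high run along both long edges at x = +-92 mm.
- box: Wooden trinket box, brass clasp, round motif on its closed lid, loose on the board between fence and stop, paint wet: 120 (its x) by 90 (its y) by 45 mm high, 0.26 to 0.5 kg; origin at the centre of its underside. Starts up to 12 degrees out of square, with a gap on both sides. Flat against the fence its centre is at jig y = -75 mm.
- stop (a joint): Sliding stop: dark wooden beam across the board, 170 mm (jig x) by 60 mm (jig y), top 68 mm above the table. Value in m: 0 with its centre at jig y = +110 mm, growing towards the fence (jig -y), range 0 to 0.13; 0.11 when it holds the box flat on the fence. Starts at 0 to 0.045. Free, it slides with about 2 N (a few more pushing the box); locked, it resists about 20 to 30 N.
- stop_face (a point): Centre of the stop's face that looks to the fence and the box, 44 mm above the table; moves with the stop. The knob's axis is 30 mm behind it (jig +y).
- knob (a joint): Clamp knob on top of the stop, upright axis. Rad, growing clockwise from above, 0 to 1.57. At 0 the grip bar lies along the jig's y (the travel) and the stop is free; from about 0.75 on a brake presses the board; at 1.57, fully locked, the bar lies along the jig's x, across the travel. Starts locked at 1.35 to 1.55. Takes 0.3 to 0.5 N m, stays where it is left.
- knob_grip (a point): Point on the knob's axis at the height to grip, 92 mm above the table. The grip bar is a black plastic bar 60 mm long, 14 mm thick and 24 mm high (77 to 101 mm above the table), centred on the axis; below it a 20 mm steel stem, 9 mm high, on the beam's top.
- sand_jar: Bystander: closed jar with reddish filling, 52 mm wide, 74 mm high, beside the jig on its +x side; origin at the centre of its underside.
- dark_jar: Bystander: closed jar with grey filling, 52 mm wide, 74 mm high, beside the jig on its +x side; origin at the centre of its underside.
- small_box: Bystander: small wooden box 75 by 60 by 40 mm high, on the table beyond the +y end of the jig and the brush; origin at the centre of its underside.
- plaque: Bystander: round wooden plaque, 90 mm wide, 10 mm thick, on the table off the -y end of the jig; origin at the centre of its underside.
- paint_brush: Bystander: paint brush 160 mm long lying on the table off the +y end of the jig.
- water_pot: Bystander: white ceramic cup 70 mm wide and 70 mm high on the table off the -y end of the jig; origin at the centre of its underside.
Not all that is in view belongs to the job. Leave any orange look-alike of the box alone.

How it is judged (in metres and radians):
On the way, in this order (a step that is already met when the one before it is completed fails the run):
1. the knob is turned back so that the stop is free (knob below 0.7 rad) (value of joint knob below 0.7 rad), for 0.1 s.
2. the stop, still free, has pushed the box square against the fence (within 3 mm) (y of box in the frame of jig between -0.078 and -0.072 m and value of joint stop between 0.107 and 0.113 m and angle between the y axis of box and the y axis of jig, either way round below 0.04 rad and value of joint knob below 1 rad), for 0.2 s.
At the end, for the whole second after the job is handed in: The box lies flat on the board against the fence and the stop against the box (each within 3 mm of touching), square to the jig within 0.04 rad and within 30 mm of the board's middle line, at rest; the knob is locked, above 1.25 rad (y of box in the frame of jig between -0.078 and -0.072 m and value of joint stop between 0.107 and 0.113 m and angle between the y axis of box and the y axis of jig, either way round below 0.04 rad and value of joint knob above 1.25 rad and height (world z) of box between 0.014 and 0.022 m and x of box in the frame of jig between -0.03 and 0.03 m and angle between box's own z axis and vertical below 0.05 rad and linear speed of box below 0.01 m/s).
It fails at once if the robot touches the wet box (more than 0.5 N) (contact force between any of the arm, the fingers and box above 0.5 N).
It fails at once if a bystander is moved more than 20 mm (distance of any of sand_jar, dark_jar, small_box, plaque, paint_brush, water_pot from where it was at the start of the episode above 0.02 m).
It also fails if it takes over 42 s, if anything falls off the work surface, if the arm or the gripper's body presses on something with over 40 N, if the wrist force passes 120 N, or if a joint passes its speed limit or range.

## Working session

There is one attempt and no reset: what is moved stays moved. The work goes in short steps, Python scripts to look and compute and a tool call to move; the robot and the scene stay as the last step left them, time stands still between calls to the robot, and variables do not carry over. Pictures are saved under pics/ and viewed, at most 10 in all, crops included, and the job is handed in when it is done.

Besides the shell and the picture viewer there is one more tool, called after ">>>" in YAML: its name, and indented under it one key for each argument. apply_moves: Moves the arm, as the interface text tells. Its arguments: {"type":"object","properties":{"motion":{"type":"array","items":{"type":"object","properties":{"jaw":{"type":"number"},"xyz":{"type":"array","items":{"type":"number"}},"twist":{"type":"number"}}}},"grip_force":{"type":"number"}},"required":["motion"]}

```bash
ls; mkdir -p pics
cat > h.py <<'E'
import numpy as np, cv2
from workcell import sensors, camera, camera_params, bot
def project(P,p):
    R=cv2.Rodrigues(np.array(p["rvec"],float))[0]; c=(R@np.atleast_2d(P).T).T+np.ravel(p["tvec"])
    s=c[:,:2]/c[:,2:]; s=s*(1+p["k1"]*(s**2).sum(1,keepdims=True)); K=np.array(p["mtx"]); return s@K[:2,:2].T+K[:2,2]
def ray(uv,p):
    K=np.array(p["mtx"],float); s=cv2.undistortPoints(np.array(uv,float).reshape(-1,1,2),K,np.array([p["k1"],0,0,0.]))[:,0]
    R=cv2.Rodrigues(np.array(p["rvec"],float))[0]; o=-R.T@np.ravel(p["tvec"]); return o,np.c_[s,np.ones(len(s))]@R
def onplane(uv,p,z):
    o,d=ray(uv,p); return o+d*((z-o[2])/d[:,2:])
def cloud(depth,p):
    v,u=np.mgrid[:384,:512]; o,d=ray(np.c_[u.ravel(),v.ravel()],p); return (o+d*depth.reshape(-1,1)).reshape(384,512,3)
E
python3 - <<'E'
from h import *
o=sensors.get_obs(); print(o, bot.tcp_to_tips)
for n in("top","side"):
    im,d=camera(n); p=camera_params(n); np.savez(n,im=im,d=d,**p); cv2.imwrite(f"pics/{n}0.png",im[...,::-1]); print(n,p)
E
```

```text
pics
{'time': 0.0, 'q': array([-7.66602672e+01,  5.01033377e+00,  1.00348647e+01,  9.51001828e+01,
       -1.17872684e-03,  9.00016507e+01]), 'qd': array([ 0.02091493, -0.06199448,  0.01300282,  0.03943195, -0.0591168 ,
        0.04203964]), 'joint_efforts': array([-4.20400493e-04, -5.20389318e+01,  4.64799428e+01,  1.65115652e-02,
        1.90960975e-05,  1.58943084e-05]), 'ee_pos': array([ 0.12684466, -0.53495735,  0.24759409]), 'tcp_rot': array([-1.79924348e+02,  1.18090541e-03,  1.33380836e+01]), 'wrist_force': array([ 0.43212225, -0.14544466,  0.23657021]), 'torque': array([0.06531099, 0.0426527 , 0.00410286]), 'grasp_force': 0.0, 'opening': 0.08560518958557377} 0.017
top {'mtx': array([[468.94796127,   0.        , 263.01674304],
       [  0.        , 468.94796127, 190.51949874],
       [  0.        ,   0.        ,   1.        ]]), 'k1': -0.0803611746752345, 'rvec': array([ 2.15045646, -2.18153721,  0.12325564]), 'tvec': array([-0.03638533,  0.53021082,  1.4459419 ])}
side {'mtx': array([[396.0442555 ,   0.        , 257.44827435],
       [  0.        , 396.0442555 , 196.99475148],
       [  0.        ,   0.        ,   1.        ]]), 'k1': -0.03504576006471128, 'rvec': array([ 0.45990217, -2.74201759,  1.15472153]), 'tvec': array([0.47688812, 0.21087126, 0.92239219])}
```

View pics/top0.png

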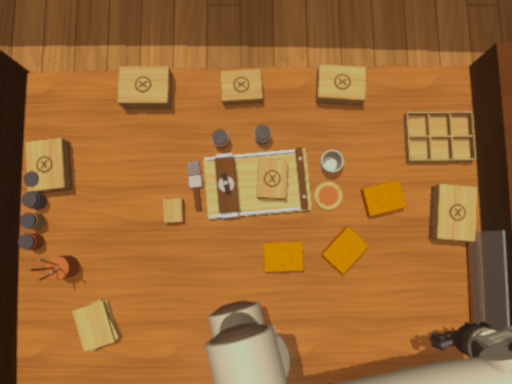

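View pics/side0.png

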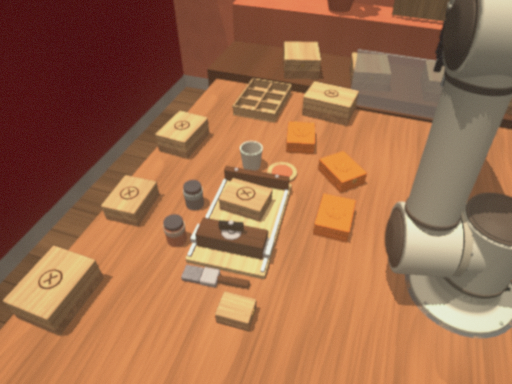

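The top view shows the jig at px (205–310, 150–218), with the stop at about (228,186), the fence at about (302,180) and the box at (272,180). Jig +y points roughly towards world +y. Next I'll measure by height and colour.

Run:
```python
from h import *
z=dict(np.load("top.npz")); im,d=z["im"],z["d"]; X=cloud(d,z)
cr=np.zeros((384,512),bool); cr[130:235,185:325]=1
hsv=cv2.cvtColor(im,cv2.COLOR_RGB2HSV)
# aluminium strips: low saturation bright
al=cr&(hsv[...,1]<50)&(hsv[...,2]>150)
n,l,s,c=cv2.connectedComponentsWithStats(al.astype(np.uint8))
for i in range(1,n):
    if s[i,4]>8: print("al",s[i],c[i].round(1))
H=X[...,2]
for nm,a,b in(("beam",.060,.073),("bar",.085,.115),("box/fence",.05,.0595)):
    m=cr&(H>a)&(H<b)
    n,l,s,c=cv2.connectedComponentsWithStats(m.astype(np.uint8))
    for i in range(1,n):
        if s[i,4]>15:
            uv=np.argwhere(l==i)[:,::-1].astype(np.float32); P=X[l==i]
            zz=np.median(P[:,2]); W=onplane(uv,z,zz)[:,:2].astype(np.float32)
            r=cv2.minAreaRect(W*1000); print(nm,s[i],zz.round(4),r, "mean",W.mean(0))
big=cv2.resize(im[130:235,185:325],None,fx=5.5,fy=5.5,interpolation=cv2.INTER_CUBIC); cv2.imwrite("pics/crop.png",big[...,::-1])
```

```text
al [205 150  90  10 263] [248.7 154.3]
al [321 158   4  11  20] [322.7 163.5]
al [190 174  11  13 118] [194.9 180.4]
al [219 178  14  13  95] [225.4 183.5]
al [210 207  90  11 284] [251.9 212.4]
beam [212 130  17  16  94] 0.0706 ((690.5264282226562, 90.20635223388672), (50.53752517700195, 42.58415985107422), 66.97683715820312) mean [0.6898377  0.08852784]
beam [262 136   7   6  16] 0.0686 ((687.4852294921875, -50.450782775878906), (11.141918182373047, 19.630062103271484), 21.39525032043457) mean [ 0.6872019  -0.05194535]
beam [296 147   7  17  50] 0.0619 ((635.2938232421875, -156.24298095703125), (50.03281784057617, 18.30378532409668), 3.7160985469818115) mean [ 0.6320929  -0.15732218]
beam [215 156  24  57 915] 0.0679 ((547.4990234375, 68.19825744628906), (170.44859313964844, 60.129337310791016), 4.363640785217285) mean [0.54617286 0.06794712]
beam [257 159  31  40 951] 0.0639 ((563.5038452148438, -73.0748062133789), (89.64092254638672, 119.98409271240234), 86.66334533691406) mean [ 0.56308204 -0.07346699]
beam [297 163   7   7  17] 0.0616 ((600.8561401367188, -159.5253448486328), (
[... 902 characters left out ...]
  0.07125085]
box/fence [295 147   7   9  28] 0.0567 ((649.1922607421875, -154.82119750976562), (18.75113296508789, 25.45770835876465), 88.59248352050781) mean [ 0.6501277  -0.15496019]
box/fence [296 159   9  24  68] 0.0575 ((588.0899658203125, -160.1107177734375), (72.92940521240234, 19.508283615112305), 4.340392589569092) mean [ 0.5874564  -0.16044587]
box/fence [299 182   7  15  47] 0.057 ((529.6290893554688, -164.40365600585938), (18.56903839111328, 43.574214935302734), 88.68235778808594) mean [ 0.52866143 -0.16444409]
box/fence [300 197   7  12  27] 0.0574 ((487.6201477050781, -166.4667510986328), (18.513336181640625, 33.93907928466797), 88.6840591430664) mean [ 0.48762017 -0.1652038 ]
```

View pics/crop.png

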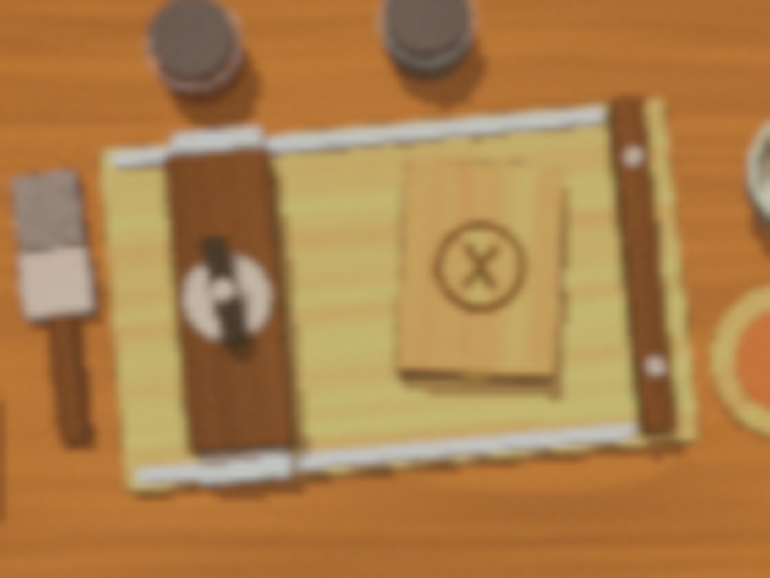

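```bash
cat >> h.py <<'E'
def go(x,y,z,yaw):
    "tool-frame shift (mm) and twist (rad) from the present pose to a downward pose"
    o=sensors.get_obs(); from scipy.spatial.transform import Rotation as R
    r=R.from_euler("xyz",o["tcp_rot"],degrees=True); t=R.from_euler("xyz",[180,0,yaw],degrees=True)
    print("t",round(o["time"],2),"pos",o["ee_pos"].round(4),"rot",o["tcp_rot"].round(2),"F",o["wrist_force"].round(1),"open",round(o["opening"],4),"q",o["q"].round(1))
    print("shift",(r.inv().apply(np.array([x,y,z])-o["ee_pos"])*1000).round(1),"rotvec",(r.inv()*t).as_rotvec().round(4))
E
python3 -c "
from h import *
go(.5475,.068,.17,12.1)"
```

```text
t 0.1 pos [ 0.1268 -0.535   0.2476] rot [-179.93    0.     13.34] F [0.4 1.1 0.2] open 0.0853 q [-76.7   5.   10.   95.1  -0.   90. ]
shift [ 548.4 -489.6   78.2] rotvec [-0.0012  0.      0.0216]
```

>>> apply_moves:
  motion:
    - {"xyz": [45, -40, 0], "twist": 0, "jaw": 1}
    - {"xyz": [91, -81, 0], "twist": 0, "jaw": 1}
    - {"xyz": [137, -122, 0], "twist": 0, "jaw": 1}
    - {"xyz": [183, -163, 0], "twist": 0, "jaw": 1}
    - {"xyz": [229, -204, 0], "twist": 0, "jaw": 1}

```text
time: 0.72
ee_pos: [0.3033, -0.2821, 0.2481]
tcp_rot: [180.0, -0.0, 13.3]
wrist_force: [1.2, -0.7, -0.3]
opening: 0.0853
grasp_force: 0.0
```

>>> apply_moves:
  motion:
    - {"xyz": [45, -40, 0], "twist": 0, "jaw": 1}
    - {"xyz": [91, -81, 0], "twist": 0, "jaw": 1}
    - {"xyz": [137, -122, 0], "twist": 0, "jaw": 1}
    - {"xyz": [183, -163, 0], "twist": 0, "jaw": 1}
    - {"xyz": [229, -204, 0], "twist": 0, "jaw": 1}

```text
time: 1.35
ee_pos: [0.4792, -0.0305, 0.2482]
tcp_rot: [180.0, -0.0, 13.4]
wrist_force: [0.5, -1.6, 0.6]
opening: 0.0854
grasp_force: 0.0
```

```bash
python3 -c "
from h import *
go(.5475,.068,.17,12.1)"
```

```text
t 1.35 pos [ 0.4792 -0.0305  0.2482] rot [ 1.7999e+02 -1.0000e-02  1.3350e+01] F [ 0.5 -1.6  0.6] open 0.0854 q [ -3.6  -4.6   0.5  95.1  -0.  163. ]
shift [ 89.2 -80.1  78.2] rotvec [ 0.0002 -0.0001  0.0219]
```

>>> apply_moves:
  motion:
    - {"xyz": [40, -36, 20], "twist": 0, "jaw": 1}
    - {"xyz": [75, -65, 50], "twist": 0.022, "jaw": 1}
    - {"xyz": [89, -80, 78], "twist": 0.022, "jaw": 1}
    - {"xyz": [89, -80, 78], "twist": 0.022, "jaw": 1}

```text
time: 1.85
ee_pos: [0.5456, 0.0668, 0.1673]
tcp_rot: [-180.0, 0.3, 12.2]
wrist_force: [-0.9, 0.9, 0.6]
opening: 0.0854
grasp_force: 0.0
```

Run:
```python
from h import *
go(.5475,.068,.092,12.1)
p=camera_params("wrist"); im,d=camera("wrist"); X=cloud(d,p); H=X[...,2]
cv2.imwrite("pics/w1.png",im[...,::-1])
m=(H>.092)&(H<.108)&(abs(X[...,0]-.5475)<.05)&(abs(X[...,1]-.068)<.05)
n,l,s,c=cv2.connectedComponentsWithStats(m.astype(np.uint8))
for i in range(1,n):
    if s[i,4]>60:
        uv=np.argwhere(l==i)[:,::-1]; zz=np.median(H[l==i]); W=onplane(uv,p,zz)[:,:2].astype(np.float32)
        print(s[i],zz.round(4),cv2.minAreaRect(W*1000))
```

```text
t 1.85 pos [0.5456 0.0668 0.1673] rot [-179.97    0.3    12.2 ] F [-0.9  0.9  0.6] open 0.0854 q [  7.    4.3   0.4  86.4  -0.  174.8]
shift [ 2.5 -0.7 75.3] rotvec [-0.0005  0.0052  0.0017]
[ 245  163   20   79 1475] 0.0999 ((551.5090942382812, 68.452880859375), (60.16551971435547, 13.662897109985352), 11.633331298828125)
```

View pics/w1.png

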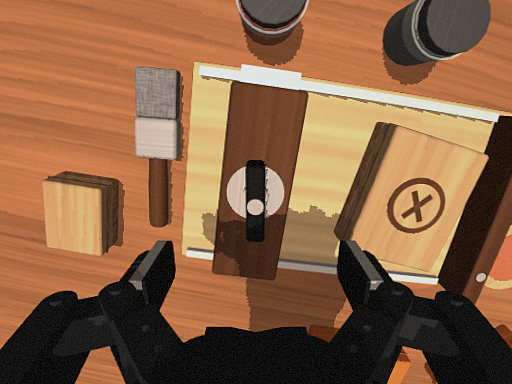

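The wrist view shows the bar upright at px (256,200), midway between the open fingers. I'll take one more reading now that the arm has settled.

```bash
cat >> h.py <<'E'
def bar(x,y):
    p=camera_params("wrist"); im,d=camera("wrist"); X=cloud(d,p); H=X[...,2]
    for a,b,nm in((.092,.108,"bar"),(.064,.072,"beam"),(.06,.0655,"box")):
        m=(H>a)&(H<b)&(abs(X[...,0]-x)<.12)&(abs(X[...,1]-y)<(.05 if nm!="box" else .2))
        n,l,s,c=cv2.connectedComponentsWithStats(m.astype(np.uint8))
        i=1+np.argmax(s[1:,4]); uv=np.argwhere(l==i)[:,::-1]; zz=np.median(H[l==i])
        print(nm,s[i],zz.round(4),cv2.minAreaRect(1000*onplane(uv,p,zz)[:,:2].astype(np.float32)))
E
python3 - <<'E'
from h import *
go(.549,.068,.092,12)
bar(.549,.068)
E
```

```text
t 1.9 pos [0.5459 0.066  0.1693] rot [-1.800e+02  1.600e-01  1.214e+01] F [-0.1 -0.9  1.3] open 0.0851 q [  6.9   4.2   0.5  86.5  -0.  174.8]
shift [ 3.7 -1.3 77.3] rotvec [-0.0001  0.0028  0.0025]
bar [ 244  163   20   78 1440] 0.0999 ((551.4719848632812, 68.49717712402344), (59.845916748046875, 13.59283447265625), 11.853948593139648)
beam [  211    82    96   197 11883] 0.0671 ((550.7767944335938, 68.40328979492188), (167.57395935058594, 59.551265716552734), 4.4602437019348145)
box [  348   126   137   145 11727] 0.0621 ((566.7455444335938, -71.95153045654297), (90.33303833007812, 118.7029800415039), 86.5916519165039)
```

>>> apply_moves:
  motion:
    - {"xyz": [4, -1.8, 30], "twist": 0.002, "jaw": 1}
    - {"xyz": [4, -1.8, 60], "twist": 0.002, "jaw": 1}
    - {"xyz": [4, -1.8, 77], "twist": 0.002, "jaw": 1}
    - {"xyz": [4, -1.8, 77], "twist": 0.002, "jaw": 1}

```text
time: 2.45
ee_pos: [0.5497, 0.0679, 0.0934]
tcp_rot: [-180.0, 0.0, 11.9]
wrist_force: [-0.5, -0.1, 0.8]
opening: 0.0853
grasp_force: 0.0
```

>>> apply_moves:
  motion:
    - {"xyz": [0, 0, 0], "twist": 0, "jaw": -1}
    - {"xyz": [0, 0, 0], "twist": 0, "jaw": -1}
    - {"xyz": [0, 0, 0], "twist": 0, "jaw": -1}
    - {"xyz": [0, 0, 0], "twist": 0, "jaw": -1}
    - {"xyz": [0, 0, 0], "twist": 0, "jaw": -1}
  grip_force: 70

```text
time: 3.08
ee_pos: [0.5502, 0.0686, 0.0947]
tcp_rot: [180.0, -0.1, 12.0]
wrist_force: [-3.8, 0.6, 9.9]
opening: 0.0124
grasp_force: 104.1
```

```bash
python3 -c "
from h import *
go(.5497,.0683,.092,12)"
```

```text
t 3.08 pos [0.5502 0.0686 0.0947] rot [ 1.800e+02 -6.000e-02  1.197e+01] F [-3.8  0.6  9.9] open 0.0124 q [  7.1   5.3  -6.6  78.1   0.  175.1]
shift [-0.5  0.2  2.7] rotvec [ 0.     -0.001  -0.0006]
```

>>> apply_moves:
  motion:
    - {"xyz": [0, 0, -3], "twist": 0, "jaw": -1}
    - {"xyz": [0, 0, -3], "twist": -0.12, "jaw": -1}
    - {"xyz": [0, 0, -3], "twist": -0.27, "jaw": -1}
    - {"xyz": [0, 0, -3], "twist": -0.42, "jaw": -1}
    - {"xyz": [0, 0, -3], "twist": -0.57, "jaw": -1}

```text
time: 3.7
ee_pos: [0.5497, 0.0688, 0.0949]
tcp_rot: [-179.9, 0.0, 44.9]
wrist_force: [2.7, 3.5, -9.5]
opening: 0.0129
grasp_force: 96.0
```

```bash
python3 -c "
from h import *
go(.5497,.0683,.095,89)"
```

```text
t 3.7 pos [0.5497 0.0688 0.0949] rot [-1.799e+02  5.000e-02  4.490e+01] F [ 2.7  3.5 -9.5] open 0.0129 q [ 7.100e+00  5.400e+00 -6.400e+00  7.830e+01  1.000e-01  1.422e+02]
shift [-0.4  0.4 -0.1] rotvec [-2.000e-03  1.000e-04 -7.696e-01]
```

>>> apply_moves:
  motion:
    - {"xyz": [0, 0, 1.5], "twist": -0.15, "jaw": -1}
    - {"xyz": [0, 0, 1.5], "twist": -0.3, "jaw": -1}
    - {"xyz": [0, 0, 1.5], "twist": -0.45, "jaw": -1}
    - {"xyz": [0, 0, 1.5], "twist": -0.6, "jaw": -1}
    - {"xyz": [0, 0, 1.5], "twist": -0.76, "jaw": -1}

```text
time: 4.32
ee_pos: [0.5495, 0.0686, 0.0948]
tcp_rot: [-179.9, -0.0, 88.4]
wrist_force: [-3.7, 1.2, 2.0]
opening: 0.0125
grasp_force: 98.2
```

Run:
```python
from h import *
go(.5497+.076*.0514,.0683-.997*.0514,.094,88.5)
bar(.5497,.0683)
```

```text
t 4.33 pos [0.5495 0.0686 0.0948] rot [-1.7992e+02 -1.0000e-02  8.8450e+01] F [-3.7  1.2  2. ] open 0.0125 q [ 7.1  5.3 -6.5 78.2  0.  98.7]
shift [-51.4   5.5   0.8] rotvec [-0.0014 -0.0001 -0.0009]
bar [ 212  204   88  112 3964] 0.0999 ((548.9776000976562, 70.06721496582031), (58.14086151123047, 39.38544464111328), 61.11582946777344)
beam [  109   174   289   114 19328] 0.0671 ((549.8948364257812, 68.84799194335938), (167.43896484375, 59.922542572021484), 4.5726776123046875)
box [ 112  172  284   34 1051] 0.0636 ((548.1264038085938, 97.05738830566406), (166.71693420410156, 4.270847320556641), 4.751745223999023)
```

>>> apply_moves:
  motion:
    - {"xyz": [-8, 0.8, 0], "twist": 0, "jaw": -1}
    - {"xyz": [-16, 1.7, 0], "twist": 0, "jaw": -1}
    - {"xyz": [-24, 2.5, 0], "twist": 0, "jaw": -1}
    - {"xyz": [-32, 3.4, 0], "twist": 0, "jaw": -1}
    - {"xyz": [-40, 4.2, 0], "twist": 0, "jaw": -1}

```text
time: 5.0
ee_pos: [0.5527, 0.0277, 0.0948]
tcp_rot: [-180.0, 0.0, 88.1]
wrist_force: [-5.0, 1.0, 3.0]
opening: 0.0126
grasp_force: 98.3
```

Run:
```python
from h import *
go(.5497+.0775*.1014,.0683-.997*.1014,.094,88.5)
bar(.552,.028)
im,d=camera("top"); cv2.imwrite("pics/t2.png",cv2.resize(im[130:235,185:325],None,fx=5,fy=5)[...,::-1])
```

```text
t 5.0 pos [0.5527 0.0277 0.0948] rot [-179.96    0.     88.07] F [-5.  1.  3.] open 0.0126 q [ 2.9  5.3 -6.6 78.2  0.  94.8]
shift [-60.3   6.9   0.8] rotvec [-0.0008  0.     -0.0076]
bar [ 212  204   88  112 3937] 0.0999 ((552.1255493164062, 29.236534118652344), (58.45649719238281, 39.29833984375), 61.71770095825195)
beam [  109   173   289   116 19291] 0.0671 ((553.1009521484375, 28.117450714111328), (167.5693817138672, 59.636680603027344), 4.3737945556640625)
box [ 110  171  287   35 1036] 0.0637 ((551.0753173828125, 56.15122985839844), (168.77366638183594, 3.7040843963623047), 4.511562347412109)
```

View pics/t2.png

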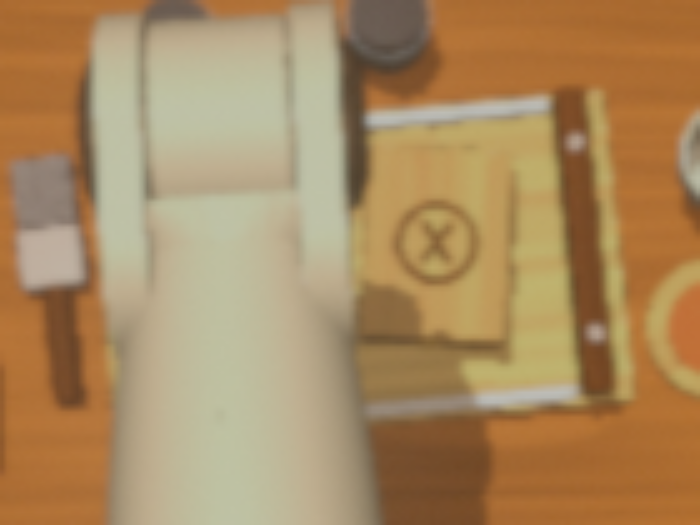

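The beam slid about 40 mm and the box isn't against the fence yet. I'll keep pushing.

>>> apply_moves:
  motion:
    - {"xyz": [-8, 0.8, 0], "twist": 0, "jaw": -1}
    - {"xyz": [-16, 1.6, 0], "twist": 0, "jaw": -1}
    - {"xyz": [-24, 2.4, 0], "twist": 0, "jaw": -1}
    - {"xyz": [-32, 3.2, 0], "twist": 0, "jaw": -1}
    - {"xyz": [-40, 4.0, 0], "twist": 0, "jaw": -1}

```text
time: 5.72
ee_pos: [0.5557, -0.012, 0.0948]
tcp_rot: [-180.0, -0.0, 88.1]
wrist_force: [-3.7, 3.7, 2.4]
opening: 0.0126
grasp_force: 98.3
```

>>> apply_moves:
  motion:
    - {"xyz": [-4, 0.4, 0], "twist": 0, "jaw": -1}
    - {"xyz": [-8, 0.8, 0], "twist": 0, "jaw": -1}
    - {"xyz": [-11, 1.2, 0], "twist": 0, "jaw": -1}
    - {"xyz": [-14, 1.5, 0], "twist": 0, "jaw": -1}
    - {"xyz": [-14, 1.5, 0], "twist": 0, "jaw": -1}

```text
time: 6.35
ee_pos: [0.5568, -0.0261, 0.0948]
tcp_rot: [180.0, 0.0, 88.1]
wrist_force: [-2.2, 0.5, 3.1]
opening: 0.0125
grasp_force: 98.3
```

```bash
cat >> h.py <<'E'
def topbox():
    z=camera_params("top"); im,d=camera("top"); X=cloud(d,z); H=X[...,2]; hsv=cv2.cvtColor(im,cv2.COLOR_RGB2HSV)
    m=(H>.05)&(H<.07)&(X[...,1]<-.03)&(X[...,1]>-.2)&(abs(X[...,0]-.56)<.09)
    P=X[m]; W=onplane(np.argwhere(m)[:,::-1],z,.063)[:,:2]
    jy=np.array([-.0767,.997]); v=hsv[...,2][m]; b=v>140
    print("light n",b.sum(),cv2.minAreaRect(1000*W[b].astype(np.float32)),"dark",cv2.minAreaRect(1000*W[~b].astype(np.float32)))
    return im
E
python3 - <<'E'
from h import *
go(.5497+.0775*.1014,.0683-.997*.1014,.094,88.5)
bar(.556,-.027); im=topbox()
cv2.imwrite("pics/t3.png",cv2.resize(im[130:235,185:325],None,fx=5,fy=5)[...,::-1])
E
```

```text
t 6.35 pos [ 0.5568 -0.0261  0.0948] rot [1.7999e+02 2.0000e-02 8.8140e+01] F [-2.2  0.5  3.1] open 0.0125 q [-2.7  5.8 -6.  78.2 -0.  89.2]
shift [-6.7  0.9  0.8] rotvec [ 0.0001  0.0003 -0.0064]
bar [ 212  204   88  112 3942] 0.1 ((558.4765625, -24.41912078857422), (39.23390197753906, 58.776329040527344), 24.913928985595703)
beam [  109   173   289   116 19287] 0.0671 ((557.2968139648438, -25.876792907714844), (167.37692260742188, 59.79926300048828), 4.60668420791626)
box [ 109  171  287   36 1073] 0.0638 ((554.5826416015625, 2.062138557434082), (168.78309631347656, 4.187578201293945), 4.588821887969971)
light n 557 ((570.1246948242188, -133.76446533203125), (86.0690689086914, 130.78756713867188), 88.9671859741211) dark ((558.046630859375, -129.47125244140625), (176.52517700195312, 86.36459350585938), 4.28831148147583)
```

View pics/t3.png

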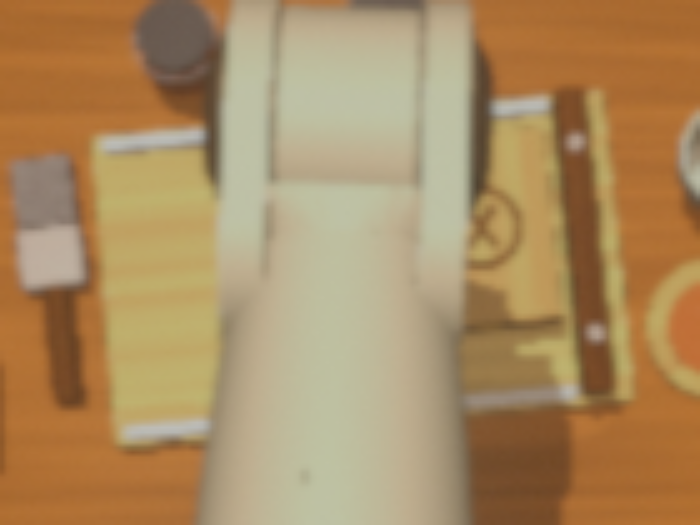

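The box is square against the stop, with a narrow gap left at the fence (px ~560–570). I'll creep in and watch the force.

>>> apply_moves:
  motion:
    - {"xyz": [-1.5, 0.15, 0], "twist": 0, "jaw": -1}
    - {"xyz": [-3, 0.3, 0], "twist": 0, "jaw": -1}
    - {"xyz": [-4, 0.4, 0], "twist": 0, "jaw": -1}
    - {"xyz": [-5, 0.5, 0], "twist": 0, "jaw": -1}
    - {"xyz": [-5, 0.5, 0], "twist": 0, "jaw": -1}

```text
time: 7.08
ee_pos: [0.5572, -0.0304, 0.0948]
tcp_rot: [180.0, -0.0, 88.2]
wrist_force: [-3.8, 3.5, 2.8]
opening: 0.0126
grasp_force: 98.3
```

>>> apply_moves:
  motion:
    - {"xyz": [-0.7, 0, 0], "twist": 0, "jaw": -1}
    - {"xyz": [-1.4, 0.1, 0], "twist": 0, "jaw": -1}
    - {"xyz": [-2, 0.2, 0], "twist": 0, "jaw": -1}
    - {"xyz": [-2, 0.2, 0], "twist": 0, "jaw": -1}

```text
time: 7.58
ee_pos: [0.5573, -0.0324, 0.0948]
tcp_rot: [180.0, -0.0, 88.2]
wrist_force: [-3.1, 4.2, 1.9]
opening: 0.0126
grasp_force: 98.2
```

>>> apply_moves:
  motion:
    - {"xyz": [-0.7, 0, 0], "twist": 0, "jaw": -1}
    - {"xyz": [-1.4, 0.1, 0], "twist": 0, "jaw": -1}
    - {"xyz": [-2, 0.2, 0], "twist": 0, "jaw": -1}
    - {"xyz": [-2, 0.2, 0], "twist": 0, "jaw": -1}

```text
time: 8.07
ee_pos: [0.5575, -0.0344, 0.0948]
tcp_rot: [180.0, -0.0, 88.2]
wrist_force: [-3.5, 4.4, 1.3]
opening: 0.0126
grasp_force: 98.2
```

>>> apply_moves:
  motion:
    - {"xyz": [-0.7, 0, 0], "twist": 0, "jaw": -1}
    - {"xyz": [-1.4, 0.1, 0], "twist": 0, "jaw": -1}
    - {"xyz": [-1.4, 0.1, 0], "twist": 0, "jaw": -1}

```text
time: 8.45
ee_pos: [0.5575, -0.0356, 0.0948]
tcp_rot: [180.0, -0.1, 88.2]
wrist_force: [-2.8, 5.9, 2.1]
opening: 0.0126
grasp_force: 98.3
```

>>> apply_moves:
  motion:
    - {"xyz": [-0.7, 0, 0], "twist": 0, "jaw": -1}
    - {"xyz": [-1.4, 0.1, 0], "twist": 0, "jaw": -1}
    - {"xyz": [-1.4, 0.1, 0], "twist": 0, "jaw": -1}

```text
time: 8.82
ee_pos: [0.5576, -0.0357, 0.0948]
tcp_rot: [180.0, -0.2, 88.2]
wrist_force: [-3.0, 13.8, 1.8]
opening: 0.0127
grasp_force: 98.3
```

Run:
```python
from h import *
go(.5575,-.0356,.094,88.5)
bar(.557,-.036)
im,d=camera("top"); p=camera_params("top"); X=cloud(d,p)
# height profile across jig y near box/fence at several jig x
for x in(.525,.585,.605):
    row=[]
    for y in np.arange(-.13,-.20,-.004):
        u,v=project([x,y,.06],p)[0].round().astype(int); row.append((round(X[v,u,2]*1000),int(im[v,u,2]),int(im[v,u,0])))
    print(x,row)
im,d=camera("side"); s=im[150:290,170:320]; cv2.imwrite("pics/s4.png",cv2.resize(s,None,fx=4,fy=4,interpolation=cv2.INTER_CUBIC)[...,::-1])
```

```text
t 8.82 pos [ 0.5576 -0.0357  0.0948] rot [180.    -0.22  88.24] F [-3.  13.8  1.8] open 0.0127 q [-3.8  5.9 -5.8 78.2  0.2 88. ]
shift [ 0.1 -0.1  0.8] rotvec [ 0.     -0.0038 -0.0045]
bar [ 212  203   88  112 3957] 0.1 ((557.160888671875, -33.8079948425293), (58.496578216552734, 39.185279846191406), 61.298377990722656)
beam [  109   173   289   115 19369] 0.0671 ((558.0025634765625, -35.14863204956055), (167.53445434570312, 59.7144889831543), 4.470070838928223)
box [ 110  171  286   34 1020] 0.0637 ((555.6834716796875, -6.9518632888793945), (168.13027954101562, 3.302907705307007), 4.55806303024292)
0.525 [(65, 94, 184), (66, 100, 190), (61, 98, 191), (64, 95, 191), (60, 92, 191), (63, 90, 190), (60, 79, 174), (62, 62, 148), (57, 46, 129), (59, 43, 116), (58, 41, 114), (57, 50, 124), (18, 94, 175), (19, 100, 184), (17, 87, 175), (-3, 65, 169), (-5, 52, 176), (5, 54, 176)]
0.585 [(66, 76, 161), (61, 89, 180), (67, 95, 190), (67, 93, 191), (59, 92, 188), (63, 82, 174), (61, 64, 149), (63, 43, 122), (60, 43, 119), (56, 42, 118), (59, 43, 118), (17, 83, 165), (19, 95, 183), (15, 85, 180), (-2, 55, 173), (2, 53, 174), (-5, 53, 174), (1, 53, 174)]
0.605 [(66, 103, 191), (61, 98, 191), (64, 94, 191), (69, 92, 191), (60, 89, 185), (61, 73, 163), (59, 50, 131), (58, 45, 124), (63, 42, 120), (57, 43, 119), (62, 58, 133), (18, 104, 185), (19, 105, 187), (-1, 89, 181), (-3, 64, 176), (-1, 56, 175), (-1, 55, 174), (-1, 54, 174)]
```

View pics/s4.png

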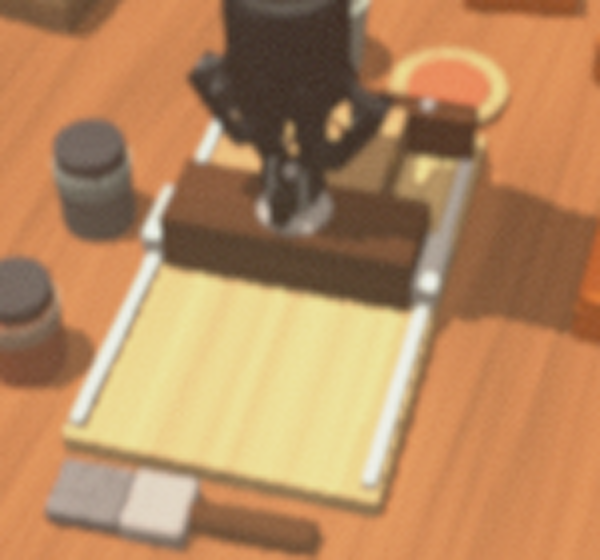

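The stop has stalled and the force rose from about 5 to 14 N. There's no bright gap between box and fence in the top profile, so the box is seated. Next I'll turn the knob back while keeping light pressure.

>>> apply_moves:
  motion:
    - {"xyz": [0, 0, 0], "twist": 0.1, "jaw": -1}
    - {"xyz": [0, 0, 0], "twist": 0.25, "jaw": -1}
    - {"xyz": [0, 0, 0], "twist": 0.4, "jaw": -1}
    - {"xyz": [0, 0, 0], "twist": 0.55, "jaw": -1}
    - {"xyz": [0, 0, 0], "twist": 0.7, "jaw": -1}

```text
time: 9.6
ee_pos: [0.5579, -0.0358, 0.0949]
tcp_rot: [-179.9, -0.2, 47.9]
wrist_force: [-0.9, 11.8, 1.4]
opening: 0.0124
grasp_force: 98.1
```

>>> apply_moves:
  motion:
    - {"xyz": [0, 0, 0], "twist": 0.15, "jaw": -1}
    - {"xyz": [0, 0, 0], "twist": 0.3, "jaw": -1}
    - {"xyz": [0, 0, 0], "twist": 0.45, "jaw": -1}
    - {"xyz": [0, 0, 0], "twist": 0.6, "jaw": -1}
    - {"xyz": [0, 0, 0], "twist": 0.71, "jaw": -1}

```text
time: 10.22
ee_pos: [0.5581, -0.0361, 0.0949]
tcp_rot: [-179.8, -0.1, 7.2]
wrist_force: [-0.5, 9.2, 1.6]
opening: 0.0125
grasp_force: 98.2
```

>>> apply_moves:
  motion:
    - {"xyz": [0, 0, 0], "twist": 0.02, "jaw": -1}
    - {"xyz": [0, 0, 0], "twist": 0.02, "jaw": -1}

```text
time: 10.48
ee_pos: [0.5581, -0.0361, 0.0949]
tcp_rot: [-179.8, -0.1, 6.3]
wrist_force: [-1.5, 10.3, 2.1]
opening: 0.0128
grasp_force: 98.1
```

>>> apply_moves:
  motion:
    - {"xyz": [0, -1, 0], "twist": 0, "jaw": -1}
    - {"xyz": [0, -1, 0], "twist": 0, "jaw": 1}
    - {"xyz": [0, -1, 0], "twist": 0, "jaw": 1}
    - {"xyz": [0, -1, 0], "twist": 0, "jaw": 1}
    - {"xyz": [0, -1, 0], "twist": 0, "jaw": 1}

```text
time: 11.1
ee_pos: [0.5574, -0.0368, 0.0947]
tcp_rot: [180.0, 0.0, 6.2]
wrist_force: [0.1, -0.9, 0.3]
opening: 0.0832
grasp_force: 0.0
```

>>> apply_moves:
  motion:
    - {"xyz": [0, 0, -20], "twist": 0, "jaw": 1}
    - {"xyz": [0, 0, -60], "twist": 0, "jaw": 1}
    - {"xyz": [0, 0, -100], "twist": 0, "jaw": 1}
    - {"xyz": [-40, 0, -130], "twist": 0, "jaw": 1}
    - {"xyz": [-90, 0, -150], "twist": 0, "jaw": 1}

```text
time: 11.72
ee_pos: [0.4675, -0.0465, 0.2459]
tcp_rot: [180.0, -0.0, 6.2]
wrist_force: [0.5, -0.1, 1.1]
opening: 0.0851
grasp_force: 0.0
```

>>> apply_moves:
  motion:
    - {"xyz": [-40, -40, 0], "twist": 0, "jaw": 1}
    - {"xyz": [-70, -90, 0], "twist": 0, "jaw": 1}
    - {"xyz": [-80, -150, 0], "twist": 0, "jaw": 1}
    - {"xyz": [-90, -210, 0], "twist": 0, "jaw": 1}
    - {"xyz": [-100, -250, 0], "twist": 0, "jaw": 1}

```text
time: 12.35
ee_pos: [0.3659, 0.074, 0.2448]
tcp_rot: [-177.5, 0.1, 9.7]
wrist_force: [0.5, 0.2, -0.6]
opening: 0.0855
grasp_force: 0.0
```

Run:
```python
from h import *
z=camera_params("top"); im,d=camera("top"); X=cloud(d,z); H=X[...,2]; hsv=cv2.cvtColor(im,cv2.COLOR_RGB2HSV)
cr=np.zeros((384,512),bool); cr[148:222,200:318]=1
def rep(nm,m,zz):
    n,l,s,c=cv2.connectedComponentsWithStats(m.astype(np.uint8)); i=1+np.argmax(s[1:,4])
    print(nm,s[i],cv2.minAreaRect(1000*onplane(np.argwhere(l==i)[:,::-1],z,zz)[:,:2].astype(np.float32)))
rep("bar",cr&(H>.085)&(H<.115),.1)
hi=cr&(H>.05)&(H<.075); li=im[...,0].astype(int)>155
rep("box",hi&li,.063)
rep("beam",hi&~li&(X[...,1]>-.075),.068); rep("fence",hi&~li&(X[...,1]<-.13),.06)
cv2.imwrite("pics/t5.png",cv2.resize(im[130:235,185:325],None,fx=5,fy=5)[...,::-1])
```

```text
bar [257 170   7  20  94] ((555.3655395507812, -35.872371673583984), (59.344879150390625, 13.794453620910645), 6.303782939910889)
box [ 268  155   33   40 1063] ((574.0736083984375, -108.15774536132812), (118.7385025024414, 90.40908813476562), 4.532798767089844)
beam [249 153  25  57 827] ((555.4553833007812, -38.33790588378906), (170.4385528564453, 64.53959655761719), 4.482804298400879)
fence [295 148  13  60 355] ((565.6173095703125, -162.09498596191406), (186.40106201171875, 20.75442886352539), 4.464188575744629)
```

View pics/t5.png

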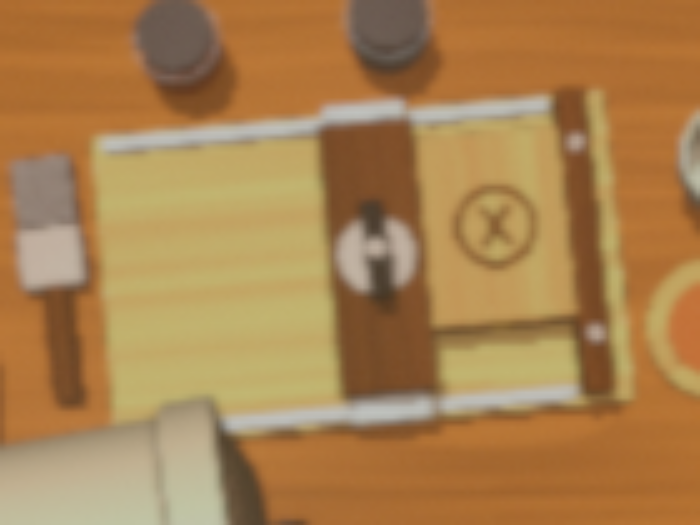

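The box is flush between beam and fence, and square: box 4.5°, beam 4.5°, fence 4.5°. The bar is at 6.3°, which puts the knob at about 1.54 rad, so it's locked. Nothing else has moved, so I'm handing in.

```bash
python3 -c "
from h import *
print(bot.job_done())"
```

```text
the job is handed in; nothing more can be done
None
```

I handed the job in at about 12.5 s of the 42 s allowed: the box is flat and square against the fence, held by the locked stop (knob about 1.54 rad), and the robot never touched it as far as I could see; no verdict was returned.

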